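# Unstack a disc-player kit onto its kitting pads

## Robot

A 6-joint arm with a two-finger parallel gripper is mounted at the origin on the work surface. World frame = base frame: x ahead of the robot, y to its left, z up, the work surface at z = 0. Lengths are in mm, angles in rad, forces in N, time in s.
With the tool pointing down it reaches from about 250 to 775 mm from the base axis. Payload 4 kg.
Tool frame: the origin (TCP) lies midway between the tips of the shut fingers; the grasp point (between the pads) lies 19 mm behind it; z points along the fingers, y is the line along which they close (so a half turn about z gives the same grasp; the last joint's range is limited). The gripper opens to 85 mm and grips with 20 to 120 N. Pads are 22 mm wide; open, the fingers measure 114 mm over their backs; the gripper's body (76 mm by 85 mm) begins 54 mm behind the grasp point. The pads swing forward as they close: fully open they stand 13 mm farther back than shut.
Start: joints at [-1.303, 0.087, 1.371, -0, 1.684, -0.103], TCP at [199.297, -512.639, 231.341] pointing down, gripper open.
Joint ranges: [-3.1, 3.1], [-0.76, 2.03], [0.27, 2.55], [-1.08, 4.22], [0.17, 2.65], [-2.57, 2.57]. Speed limits (rad/s): [2.79, 2.79, 3.14, 3.14, 3.14, 3.14].

## Interface

Orientations are given as a unit quaternion [x, y, z, w].
In Python, from bench import sensors, vision, ctrl gives the robot as it stands.
- The arm moves only by the shell command python3 -m jog 'ROWS'. ROWS is JSON, a list of rows, each a list of 7 numbers: the shift along the tool's x, y, z in mm, then the turn, a rotation vector about the tool's x, y, z in degrees, then the opening, from 0 (shut) to 1 (fully open). In form: [[dx, dy, dz, wx, wy, wz, jaw], ...]. A call has 1 to 8 rows; each row is the pose to reach, as a shift and turn from the pose commanded when the call began, along the tool's axes at that moment; what a row does not reach only later rows make up. A row lasts 1/8 s, in which the tool goes at most 62.5 mm and 10.7 degrees, less where a joint would pass 70% of its speed; a pose out of reach is approached as far as the arm can. A call with a gripper value outside its range is refused whole. The fingers move at their own pace and stop on an object; the grip force is fixed at half the most. Time passes only in rows, so rows that repeat a pose let the fingers close. It gives the time, the measured TCP pose, the force, the opening and the grip force at its end, in the units of the state.
- sensors.sense(): the state, without advancing time (a new reading comes with each control period).
- vision.capture(name): name is "scene" or "top" or "wrist"; returns the picture (400x640x3 uint8, red, green, blue); there is no depth.
- vision.camera_params(name): a dict with "intrinsics" (3x3 intrinsics, pixels), "eye" and "rotation" of the camera in the world. Camera axes: x right, y up, looking along -z (the intrinsics and any distortion apply to the point x, -y, -z); pixel columns grow to the right and rows downward; lengths in mm; the calibration is good to about 2 mm. The wrist camera is an equidistant fisheye: a pixel r from the principal point sees the ray r / f radians off the axis. A picture is of the moment at which its call begins: read the wrist's pose just before it. camera_params takes no time and is no camera call; for the wrist camera it gives the pose at the moment of the call.
- ctrl.job_done(): hands the job in; it is judged then, once.
The state is a dict: "time": time; "q": joint angles; "joint_vel": joint speeds; "joint_torque": joint torques, N m; "tcp_pos": TCP position; "ee_rot": TCP orientation; "ft_force": force on the tool from outside, world axes, zero at the start; "torque": the same for the moment, N m; "opening": opening from 0.0 (shut) to 1.0 (fully open); "grip_force": force on a finger pad.
Only numpy, scipy, OpenCV 4.12 (cv2) and the standard library are available. Lean on these libraries where they do the work, as an engineer would, in place of code of your own. Each camera call takes 0.05 s, during which the arm holds its last target. There are 200 camera calls.

## Task

The parts for the next disc player have come from the stores in one stack: take it apart and gently set each part down upright, squarely on the printed silhouette of its own shape and colour: the silver dial on the white disc, the transformer on the orange ring, the brass can on the yellow square and the blue power-supply box on the blue rectangle. Centre every part on its print, line the box and the brass can up with theirs, and leave the steel spindle standing where it is.

Things in the scene. Friction and masses are not known exactly. Their poses are not given: they have to be found in the camera images.
- psu_mid (a point): blue power-supply box, 160 x 60 x 32 mm (its x, y, z), 0.5 kg, the bottom of the stack, lying flat on the bench. The point is its centre, half-way up (16 mm above its underside); x along its length, z up. Transformer and clock can stand on it, about 45 mm either side of its middle along its length, in either order
- trafo_mid (a point): transformer, an upright black cylinder 56 mm in diameter and 34 mm high with an orange ring on top, about 0.4 kg, standing on one end of the blue box. The point is its centre, half-way up (17 mm above its underside); z up
- clock_mid (a point): clock module, a square brass-coloured can 54 x 54 mm and 34 mm high, about 0.3 kg, standing on the other end of the blue box, turned less than 10 degrees to it. The point is its centre, half-way up (17 mm above its underside); x and y square to its sides, z up
- dial_mid (a point): silver volume dial, an upright aluminium cylinder 36 mm in diameter and 30 mm high with a white top and a short red mark, about 0.12 kg, standing on top of either the transformer or the clock can. The point is its centre, half-way up (15 mm above its underside); z up
- pad_psu_top (a point): fixed black kitting pad, 184 x 88 mm (its x, y), 4 mm thick, lying on the bench, printed in the middle with a blue rectangle 160 x 60 mm, long way along x: the place of the blue box. The point is the centre of its upper face (and of the print), 4 mm above the bench; z up
- pad_trafo_top (a point): fixed black kitting pad, 88 x 88 mm, 4 mm thick, lying on the bench, printed in the middle with an orange ring 56 mm in diameter: the place of the transformer. The point is the centre of its upper face (and of the print), 4 mm above the bench; z up
- pad_clock_top (a point): fixed black kitting pad, 88 x 88 mm, 4 mm thick, lying on the bench, printed in the middle with a yellow square 54 x 54 mm, its sides along x and y: the place of the brass clock can. The point is the centre of its upper face (and of the print), 4 mm above the bench; z up
- pad_dial_top (a point): fixed black kitting pad, 88 x 88 mm, 4 mm thick, lying on the bench, printed in the middle with a white disc 36 mm in diameter: the place of the silver dial. The point is the centre of its upper face (and of the print), 4 mm above the bench; z up
- spindle_mid (a point): loose steel bearing spindle standing upright on the bench, not to be disturbed: a flange 42 mm in diameter and 9 mm thick below a shaft 14 mm in diameter, 58 mm high over all, 0.3 kg. The point is its centre, half-way up; z up
Mind the look-alikes: they are no part of the job. Of the things like the part that bears clock_mid, leave any that is purple; of the rest the larger one is meant. What is shaped like the part that bears pad_trafo_top but pink is not meant.

How it is judged:
By the outcome, as a careful person would: the job done as asked, in the order asked, and still so for the second after the job is handed in, with the robot touching nothing.
It also fails if it takes over 128 s, if anything falls off the work surface, if the arm or the gripper's body presses on something with over 40 N, if the wrist force passes 120 N, or if a joint passes its speed limit or range.

## Working session

There is one attempt and no reset: what is moved stays moved. The work goes in short steps, Python scripts to look and compute and a shell command to move; the robot and the scene stay as the last step left them, time stands still between calls to the robot, and variables do not carry over. Pictures are saved under pics/ and viewed, at most 14 in all, crops included, and the job is handed in when it is done.

```bash
ls; mkdir -p pics; python3 - <<'E'
from bench import sensors, vision, ctrl
import cv2, json
for n in ("scene","top"):
    im=vision.capture(n); cv2.imwrite(f"pics/{n}0.png",im[:,:,::-1])
    p=vision.camera_params(n); print(n,p)
s=sensors.sense(); print(s)
E
```

```text
pics
scene {'intrinsics': array([[391.31161394,   0.        , 316.42957206],
       [  0.        , 391.31161394, 194.54211135],
       [  0.        ,   0.        ,   1.        ]]), 'eye': array([1038.70141847,   76.53996098,  794.80847496]), 'rotation': array([0.19245355, 0.22338637, 0.72306294, 0.62469204])}
top {'intrinsics': array([[370.96395428,   0.        , 309.99951201],
       [  0.        , 370.96395428, 202.1717597 ],
       [  0.        ,   0.        ,   1.        ]]), 'eye': array([426.48579013, -11.13692273, 851.13534348]), 'rotation': array([-0.06313416,  0.04636701,  0.71499539, -0.69472712])}
{'time': 0.1, 'q': array([-1.30308421e+00,  8.79017430e-02,  1.37213831e+00,  2.39884103e-05,
        1.68358899e+00, -1.03140299e-01]), 'joint_vel': array([-0.00073353, -0.00139077, -0.00346892,  0.00023082,  0.00191566,
       -0.00065473]), 'joint_torque': array([ 2.20361937e-03, -3.53015113e+01, -3.14219141e+01, -1.44678743e-04,
        7.87980709e-03, -1.34501072e-06]), 'tcp_pos': array([ 199.1873225 , -512.17795471,  230.22703154]), 'ee_rot': array([ 9.82857006e-01,  1.84366670e-01, -7.18095803e-05, -1.01572986e-03]), 'ft_force': array([ 0.47731327, -0.47434324, -0.14376398]), 'torque': array([-0.01208992,  0.04020191,  0.00345013]), 'grip_force': 0.0, 'opening': 1.002248482654228}
```

View pics/top0.png

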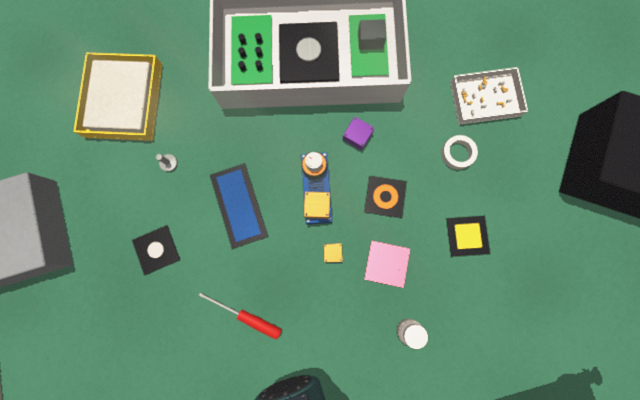

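View pics/scene0.png

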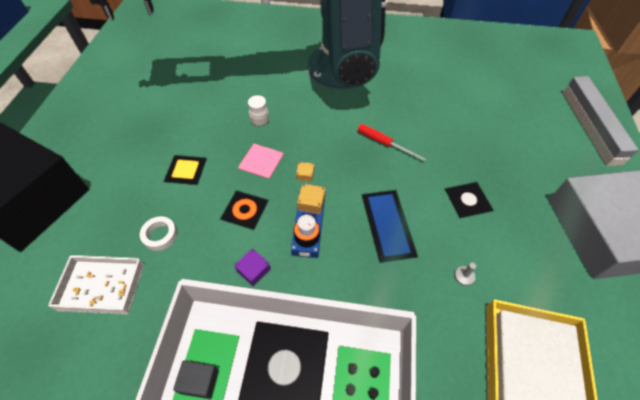

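The dial stands on the transformer (314,160 in top), with the brass can at (317,205) on the other end of the box. Look-alikes: the purple block (359,134) and the small brass cube (333,253) are not the can. The pink pad (387,264) is not the transformer pad. The real ones are (317,205) and the black pad with the orange ring (385,197).

```bash
cat > h.py <<'E'
from bench import sensors, vision, ctrl
import cv2, numpy as np
from scipy.spatial.transform import Rotation as R
def ray(n,uv,p=None):
    p=p or vision.camera_params(n); K=p["intrinsics"]
    x=(uv[0]-K[0,2])/K[0,0]; y=(uv[1]-K[1,2])/K[1,1]
    if n=="wrist":
        r=np.hypot(x,y); s=np.sin(r)/max(r,1e-9); d=np.array([x*s,-y*s,-np.cos(r)])
    else: d=np.array([x,-y,-1])
    rot=p["rotation"]; rot=np.asarray(rot)
    Rm=R.from_quat(rot) if rot.size==4 else R.from_matrix(rot)
    return np.array(p["eye"]),Rm.apply(d)
def pt(n,uv,z,p=None):
    o,d=ray(n,uv,p); return (o+d*(z-o[2])/d[2])[:2]
def shot(n,f):
    p=vision.camera_params(n); im=vision.capture(n); cv2.imwrite(f"pics/{f}.png",im[:,:,::-1]); return im,p
def outline(n,im,p,mask,uv,z):
    "connected blob under uv -> world contour on z, min-area rect (centre,size,deg)"
    _,l=cv2.connectedComponents(mask.astype(np.uint8)); 
    m=(l==l[int(uv[1]),int(uv[0])]).astype(np.uint8)
    c=max(cv2.findContours(m,cv2.RETR_EXTERNAL,cv2.CHAIN_APPROX_NONE)[0],key=len)[:,0]
    w=np.array([pt(n,q,z,p) for q in c],np.float32)
    return w,cv2.minAreaRect(w)
def delta(target,yaw=None):
    "tool-frame shift to world target"
    s=sensors.sense(); return R.from_quat(s["ee_rot"]).inv().apply(np.array(target)-s["tcp_pos"])
E
python3 - <<'E'
from h import *
for n,L in {"top":dict(dial=(314,158,96),trafo=(314,167,66),clock=(317,206,66),psu1=(317,160,32),ptrafo=(385.5,197,4),pclock=(468.5,236.5,4),pdial=(155.5,250,4),ppsu=(238.5,205.5,4),spin=(168,163,5)),
 "scene":dict(dial=(306,222,96),clock=(312,192,66),ptrafo=(244.5,209.5,4),pclock=(185.5,169.5,4),pdial=(469,199.5,4),ppsu=(388.5,225,4),spin=(466,275,5))}.items():
    p=vision.camera_params(n)
    for k,v in L.items(): print(n,k,pt(n,v[:2],v[2],p).round(1))
p=vision.camera_params("wrist"); print(p)
E
```

```text
top dial [638.3  -5.7]
top trafo [626.6  -4.9]
top clock [540.7  -8.9]
top psu1 [651.4 -11.9]
top ptrafo [ 565.9 -167.1]
top pclock [ 469.9 -347.9]
top pdial [459.2 364.1]
top ppsu [556.5 173.3]
top spin [663.4 341.5]
scene dial [638.2  -4.6]
scene clock [541.5  -7.3]
scene ptrafo [ 572.7 -166. ]
scene pclock [ 476.9 -345.3]
scene pdial [465.9 365.6]
scene ppsu [565.6 175.5]
scene spin [665.8 344.9]
{'intrinsics': array([[309.70691629,   0.        , 323.38351987],
       [  0.        , 309.70691629, 206.33595592],
       [  0.        ,   0.        ,   1.        ]]), 'eye': array([ 261.43265323, -489.55118585,  372.1451011 ]), 'rotation': array([-0.10954651,  0.07613592, -0.55996758,  0.81770361])}
```

```bash
python3 -m jog '[[65,-43,0,0,0,10,1],[130,-86,0,0,0,21,1],[195,-128,0,0,0,21.2,1],[260,-171,0,0,0,21.2,1],[260,-171,0,0,0,21.2,1],[260,-171,0,0,0,21.2,1],[260,-171,0,0,0,21.2,1]]'
python3 -c "
from h import *
shot('wrist','w1')"
python3 -m jog '[[60,-80,0,0,0,0,1],[100,-130,0,0,0,0,1],[140,-190,0,0,0,0,1],[180,-250,0,0,0,0,1],[180,-250,0,0,0,0,1],[180,-250,0,0,0,0,1],[180,-250,0,0,0,0,1]]'
python3 -c "
from h import *
shot('wrist','w2'); print(vision.camera_params('wrist'))"
```

```text
time: 0.98
tcp_pos: [379.5, -259.0, 231.0]
ee_rot: [1.0, 0.001, -0.0, 0.0]
ft_force: [-0.7, -0.3, -0.5]
opening: 0.998
grip_force: 0.0
time: 1.9
tcp_pos: [559.3, -10.8, 230.7]
ee_rot: [1.0, -0.001, -0.001, 0.0]
ft_force: [-0.4, -0.7, -0.3]
opening: 1.003
grip_force: 0.0
{'intrinsics': array([[309.70691629,   0.        , 323.38351987],
       [  0.        , 309.70691629, 206.33595592],
       [  0.        ,   0.        ,   1.        ]]), 'eye': array([625.93112393, -12.42991861, 372.89261719]), 'rotation': array([ 0.09484977, -0.09447244,  0.70195977, -0.69952195])}
```

View pics/w2.png

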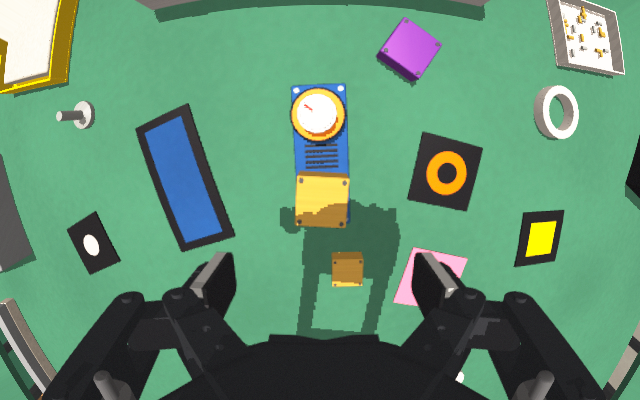

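View pics/w1.png

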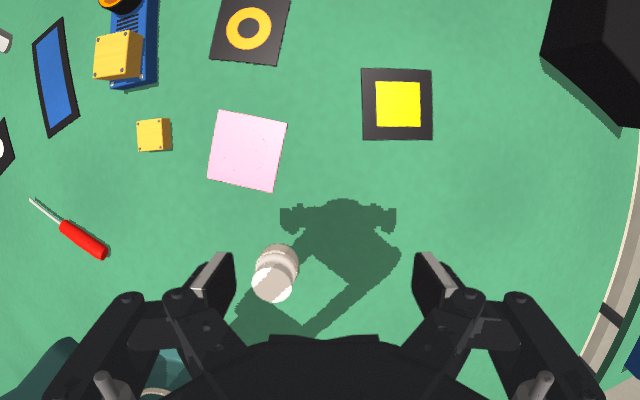

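w2 shows the dial top at (317,116) on the transformer, the can top at about (322,200), the ring pad (446,172), the yellow pad (541,238), the blue pad (185,178), the dial pad (91,244) and the spindle (78,115). Next I'll measure these and enlarge the can for confirmation.

```bash
python3 - <<'E'
from h import *
n="wrist"; p=vision.camera_params(n); im=cv2.imread("pics/w2.png")
cv2.imwrite("pics/w2c.png",cv2.resize(im[75:295,270:480],None,fx=2.7,fy=2.7,interpolation=cv2.INTER_CUBIC))
h=cv2.cvtColor(im,cv2.COLOR_BGR2HSV).astype(int); H,S,V=h[...,0],h[...,1],h[...,2]
def f(name,mask,uv,z):
    w,r=outline(n,im,p,mask,uv,z); c,rad=cv2.minEnclosingCircle(w)
    print(name,"rect",np.round(r[0],1),np.round(r[1],1),round(r[2],1),"circ",np.round(c,1),round(2*rad,1))
f("dialtop",(S<60)&(V>150),(325,120),96)
f("pdial",(S<60)&(V>150),(91,244),4)
f("pclock",(H>24)&(H<36)&(S>120)&(V>120),(541,238),4)
f("ptrafo",(H>8)&(H<24)&(S>120)&(V>120),(432,172),4)
f("ppsu",(H>100)&(H<125)&(S>100)&(V>80),(185,178),4)
f("padtrafo black",(V<70),(415,195),4)
f("padpsu black",(V<70),(150,130),4)
f("padclock black",(V<70),(522,260),4)
f("paddial black",(V<70),(80,232),4)
f("clocktop+face",(H>14)&(H<32)&(S>90)&(V>60),(322,195),66)
f("dec",(H>8)&(H<32)&(S>90)&(V>60),(348,262),30)
E
```

```text
dialtop rect [635.1  -6.6] [34.4 34.1] 89.5 circ [635.2  -6.5] 35.3
pdial rect [461.6 364.1] [34.7 36.3] 72.3 circ [461.6 363.2] 37.0
pclock rect [ 471.6 -349.6] [54.2 54.1] 2.5 circ [ 471.5 -349.6] 73.8
ptrafo rect [ 568.  -169.2] [55.8 56.8] 2.5 circ [ 567.9 -169.2] 57.7
ppsu rect [558.9 172.7] [161.4  62.1] 16.9 circ [558.7 173. ] 170.4
padtrafo black rect [ 568.1 -168.3] [87.6 86.8] 79.2 circ [ 568.5 -168.7] 120.0
padpsu black rect [429.5   5.3] [1077.9 1927.1] 0.9 circ [197.3  -3.8] 1993.6
padclock black rect [ 472.6 -347.6] [87.2 88.9] 2.1 circ [ 472.3 -347.5] 122.1
paddial black rect [462.3 360.7] [86.5 89.9] 21.5 circ [463.1 361.4] 120.9
clocktop+face rect [548.3 -10.2] [53.9 58. ] 86.3 circ [547.1 -10.6] 74.6
dec rect [450.5 -41.3] [47.9 39.6] 0.2 circ [450.8 -42.3] 59.8
```

View pics/w2c.png

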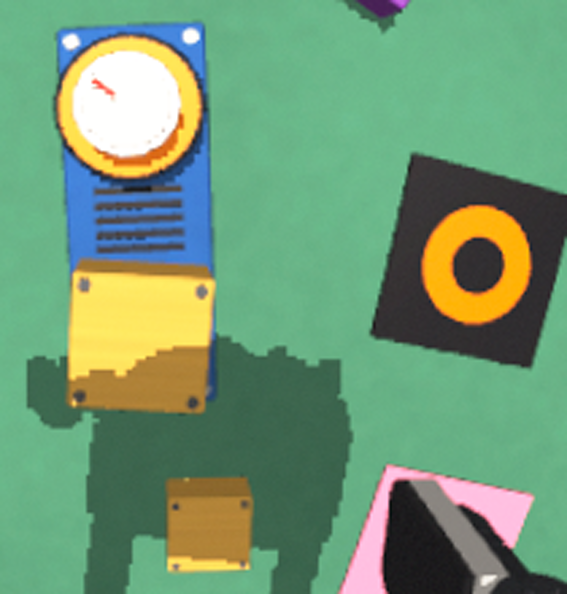

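The crop confirms it: the brass can on the box is about 54 mm square, while the loose cube is about 38 mm and the other one is purple. The pad with the orange ring is black, so it is the right one. All pads measure to their given sizes. I'll take the dial first.

```bash
python3 -m jog '[[60,-3,40,0,0,0,1],[76,-4,90,0,0,0,1],[76,-4,130,0,0,0,1],[76,-4,150,0,0,0,1],[76,-4,158,0,0,0,1],[76,-4,158,0,0,0,1],[76,-4,158,0,0,0,1]]'
python3 -c "
from h import *
shot('wrist','w3')
p=vision.camera_params('wrist');q=dict(intrinsics=p['intrinsics'],eye=p['eye'],rotation=p['rotation'])
print(q['eye'])
o=lambda c:(c[0]/2.7+270,c[1]/2.7+75)
# w2 camera pose
p['eye']=np.array([625.93112393,-12.42991861,372.89261719]);p['rotation']=np.array([0.09484977,-0.09447244,0.70195977,-0.69952195])
for nm,c,z in (('can1',(71,271),66),('can2',(214,278),66),('can3',(206,412),66),('can4',(67,405),66),('psuFL',(57,33),32),('psuFR',(204,23),32),('psuNR',(215,400),32),('ring',(130,107),66),('ringL',(56,107),66),('ringR',(203,107),66)): print(nm,pt('wrist',o(c),z,p).round(1))
"
```

```text
time: 2.82
tcp_pos: [636.7, -5.1, 75.9]
ee_rot: [1.0, 0.0, 0.002, 0.0]
ft_force: [-1.0, -0.3, -0.3]
opening: 0.996
grip_force: 0.0
[702.80604089  -6.21763848 217.95770705]
can1 [573.9  14.7]
can2 [571.  -38.6]
can3 [518.2 -36.5]
can4 [521.3  17.6]
psuFL [666.3  22.1]
psuFR [670.  -36.9]
psuNR [511.7 -42.9]
ring [634.4  -7.6]
ringL [634.8  19.2]
ringR [634.5 -34.1]
```

View pics/w3.png

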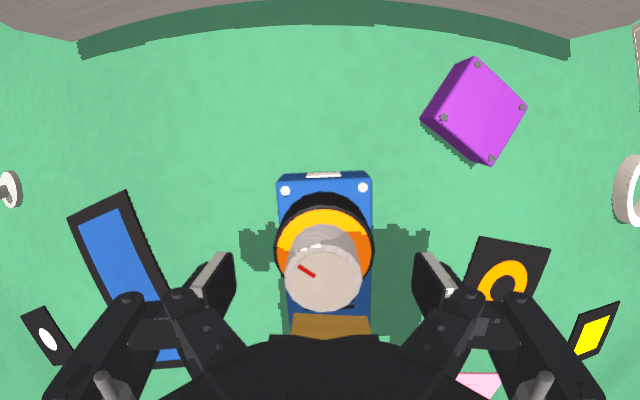

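w3 shows the dial (323,277) centred between the open fingers, above the orange ring (323,245). Closing.

```bash
python3 -m jog '[[0,0,1,0,0,0,0.6],[0,0,1,0,0,0,0.5],[0,0,1,0,0,0,0],[0,0,1,0,0,0,0],[0,0,1,0,0,0,0],[0,0,1,0,0,0,0],[0,0,1,0,0,0,0],[0,0,1,0,0,0,0]]'
python3 -m jog '[[0,0,-3,0,0,0,0],[0,0,-10,0,0,0,0],[0,0,-30,0,0,0,0],[0,0,-60,0,0,0,0],[0,0,-60,0,0,0,0],[0,0,-60,0,0,0,0]]'
python3 -c "
from h import *
im,p=shot('wrist','w4')
s=sensors.sense();print(s['tcp_pos'],s['ee_rot'])
"
```

```text
time: 3.88
tcp_pos: [635.8, -4.9, 72.8]
ee_rot: [1.0, 0.0, 0.001, 0.0]
ft_force: [0.6, 0.7, 3.5]
opening: 0.399
grip_force: 60.0
time: 4.62
tcp_pos: [635.2, -4.9, 132.1]
ee_rot: [1.0, 0.0, -0.0, 0.0]
ft_force: [0.4, 0.6, -1.2]
opening: 0.393
grip_force: 59.8
[634.73725118  -4.77791431 131.07550232] [ 9.99999344e-01  4.16378930e-04 -1.06512699e-03 -5.72034024e-05]
```

View pics/w4.png

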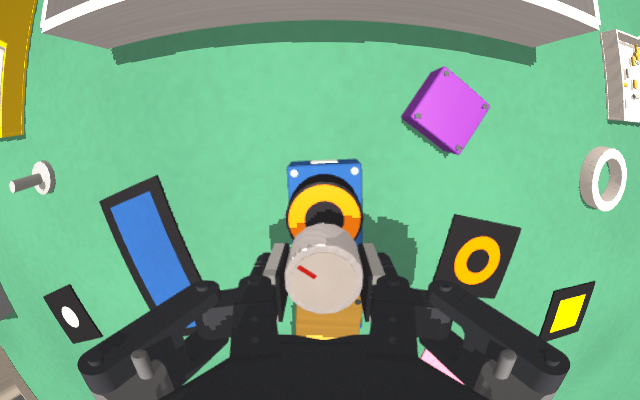

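Dial gripped; w4 shows it at (324,274) in the fingers, with the transformer undisturbed at (325,212). Heading for the dial pad.

```bash
python3 -c "
from h import *
p=vision.camera_params('wrist'); z=96+(131.1-72.8)
for u in ((285,275),(363,275),(324,312)): print(pt('wrist',u,z,p))
"
python3 -m jog '[[-30,-50,0,0,0,0,0],[-60,-98,0,0,0,0,0],[-90,-147,0,0,0,0,0],[-120,-195,0,0,0,0,0],[-150,-243,0,0,0,0,0],[-180,-291,0,0,0,0,0],[-205,-330,0,0,0,0,0],[-235,-369,0,0,0,0,0]]'
python3 -m jog '[[0,0,0,0,0,0,0],[0,0,0,0,0,0,0],[0,0,0,0,0,0,0]]'
python3 - <<'E'
from h import *
s=sensors.sense();n='wrist'; im,p=shot(n,'w5'); print(s['tcp_pos'],p['eye'])
h=cv2.cvtColor(im,cv2.COLOR_RGB2HSV).astype(int); H,S,V=h[...,0],h[...,1],h[...,2]
_,_,st,ce=cv2.connectedComponentsWithStats(((S<60)&(V>150)).astype(np.uint8))
for a,c in zip(st,ce):
    if a[4]>200: print(a,c.round(1),pt(n,c,4,p).round(1))
E
```

```text
[638.12372813  10.54661883]
[638.09750814 -23.24187151]
[618.7197557   -6.35239527]
time: 5.68
tcp_pos: [398.5, 364.7, 130.6]
ee_rot: [1.0, 0.0, -0.001, 0.001]
ft_force: [1.1, -0.3, -1.0]
opening: 0.399
grip_force: 60.0
time: 6.05
tcp_pos: [400.7, 362.9, 131.7]
ee_rot: [1.0, -0.0, -0.0, 0.001]
ft_force: [-0.2, -0.2, -1.5]
opening: 0.401
grip_force: 60.1
[400.70127873 362.88070597 131.66331905] [467.51512039 361.65050847 273.51937499]
[     0      0    640    400 233032] [337.8 200.5] [398.8 348.5]
[    0     0    76   232 12108] [ 27.7 116.4] [510.4 729.3]
[ 299  110   44   43 1434] [320.7 131.1] [460.7 363.6]
[ 285  223   78   91 5485] [323.6 269.5] [329.9 361.3]
[432 240  71  41 491] [466.4 259.9] [335.4 213.2]
[268 244  16  21 205] [275.2 254.1] [346.  407.7]
[ 30 272  56  82 436] [ 56.1 300.3] [252.8 749.7]
[  12  291   95  109 2368] [ 49.9 345.6] [146.9 830.8]
```

```bash
python3 -m jog '[[58,-2.3,0,0,0,0,0],[61,-2.3,40,0,0,0,0],[61,-2.3,80,0,0,0,0],[61,-2.3,105,0,0,0,0],[61,-2.3,114,0,0,0,0],[61,-2.3,117,0,0,0,0],[61,-2.3,117,0,0,0,0],[61,-2.3,117,0,0,0,0]]'
python3 -m jog '[[0,0,1,0,0,0,0],[0,0,1.5,0,0,0,0],[0,0,2,0,0,0,0],[0,0,2.5,0,0,0,0]]'
```

```text
time: 7.1
tcp_pos: [462.1, 366.9, 16.8]
ee_rot: [1.0, 0.0, 0.001, -0.001]
ft_force: [0.1, 0.3, -1.9]
opening: 0.402
grip_force: 60.0
time: 7.6
tcp_pos: [461.1, 366.3, 12.7]
ee_rot: [1.0, 0.0, -0.0, 0.0]
ft_force: [0.5, -0.5, -2.2]
opening: 0.401
grip_force: 60.0
```

```bash
python3 -m jog '[[0,1,0.5,0,0,0,0],[0,1,0.5,0,0,0,0],[0,1,0.5,0,0,0,0],[0,1,1,0,0,0,0],[0,1,1,0,0,0,0]]'; python3 -m jog '[[0,0,0.4,0,0,0,0],[0,0,0.4,0,0,0,0],[0,0,0.8,0,0,0,0],[0,0,0.8,0,0,0,0]]'
```

```text
time: 8.22
tcp_pos: [461.2, 365.3, 11.7]
ee_rot: [1.0, 0.0, -0.0, 0.0]
ft_force: [-0.2, -0.4, -1.9]
opening: 0.401
grip_force: 60.0
time: 8.72
tcp_pos: [461.2, 365.3, 10.9]
ee_rot: [1.0, 0.0, -0.0, 0.0]
ft_force: [0.5, 0.3, -2.0]
opening: 0.401
grip_force: 60.0
```

```bash
python3 -m jog '[[0,0,0.5,0,0,0,0],[0,0,0.5,0,0,0,0],[0,0,1,0,0,0,0],[0,0,1,0,0,0,0]]'
```

```text
time: 9.22
tcp_pos: [461.2, 365.4, 10.7]
ee_rot: [1.0, 0.0, 0.0, -0.0]
ft_force: [-2.3, -1.7, 5.0]
opening: 0.397
grip_force: 60.3
```

```bash
python3 -m jog '[[0,0,-0.3,0,0,0,0.45],[0,0,-0.3,0,0,0,0.55],[0,0,-0.3,0,0,0,0.7],[0,0,-0.3,0,0,0,0.7],[0,0,-40,0,0,0,0.8],[0,0,-80,0,0,0,1],[-35,0,-110,0,0,0,1],[-66,0,-130,0,0,0,1]]'; python3 -m jog '[[0,0,0,0,0,0,1],[0,0,0,0,0,0,1],[0,0,0,0,0,0,1]]'
python3 - <<'E'
from h import *
s=sensors.sense();n='wrist'; im,p=shot(n,'w6'); print(s['tcp_pos'],p['eye'])
print(pt(n,(320,150),4,p))
cv2.imwrite('pics/w6c.png',cv2.resize(im[60:220,220:420,::-1],None,fx=4,fy=3.75*4/3.75,interpolation=cv2.INTER_CUBIC)[:600])
E
```

```text
time: 10.22
tcp_pos: [395.0, 365.6, 141.9]
ee_rot: [1.0, 0.0, 0.001, -0.001]
ft_force: [-0.3, -0.3, 0.3]
opening: 0.999
grip_force: 0.0
time: 10.6
tcp_pos: [395.4, 364.8, 138.6]
ee_rot: [1.0, 0.0, -0.001, 0.001]
ft_force: [0.4, -0.2, -0.3]
opening: 1.001
grip_force: 0.0
[395.44383649 364.75828962 138.58401036] [462.39724545 363.66939428 280.3796094 ]
[438.18363324 366.21833434]
```

View pics/w6c.png

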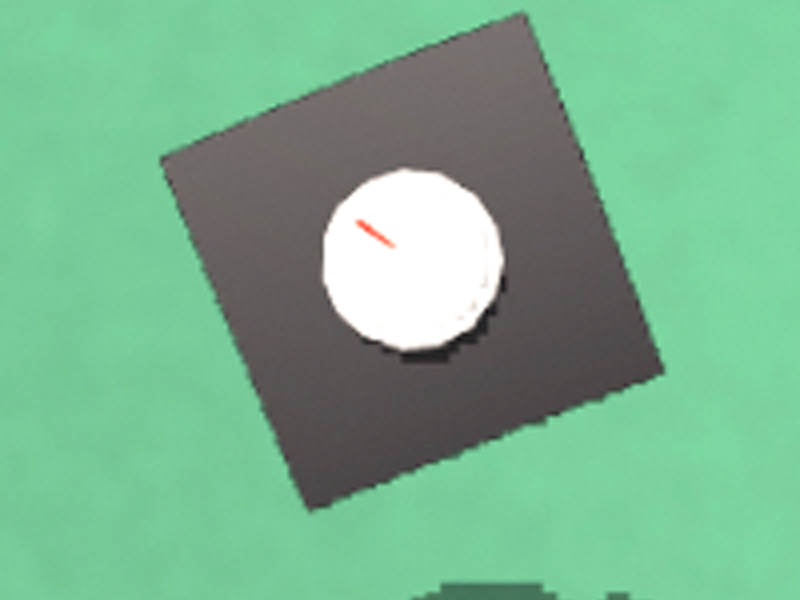

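```bash
cat >> h.py <<'E'
def cross(n,p,c4,z):
    "world corners, and crossing of the diagonals of the quad"
    w=np.array([pt(n,c,z,p) for c in c4]); a,b,c,d=w
    t=np.linalg.solve(np.c_[c-a,b-d],b-a); return w,a+t[0]*(c-a)
E
python3 - <<'E'
from h import *
n='wrist';p=vision.camera_params(n); im=cv2.imread('pics/w6.png')
o=lambda c:(c[0]/4+220-.4,c[1]/4+60-.4)
w,c=cross(n,p,[o(x) for x in((163,158),(525,13),(663,374),(310,510))],4); print(w.round(1),'pad',c.round(1),w.mean(0).round(1), [np.linalg.norm(w[i]-w[i-1]).round(1) for i in range(4)])
h=cv2.cvtColor(im,cv2.COLOR_BGR2HSV).astype(int); m=(h[...,1]<70)&(h[...,2]>200)
w,r=outline(n,im,p,m,(320,130),34); print(r,cv2.minEnclosingCircle(w))
w,r=outline(n,im,p,h[...,2]>0,(320,130),34)
for u in ((323,259),(500,259),(412,168),(412,349)): print(pt(n,o(u),34,p).round(1))
E
```

```text
[[485.1 419.2]
 [517.  339. ]
 [436.  307.2]
 [404.4 387.3]] pad [460.5 363.2] [460.6 363.1] [np.float64(86.8), np.float64(86.3), np.float64(87.1), np.float64(86.1)]
((461.125, 363.93524169921875), (34.775054931640625, 34.75886154174805), 44.83788299560547) ((461.3284606933594, 363.9991149902344), 17.845163345336914)
[461.4 381.4]
[461.3 346.5]
[479.4 363.8]
[443.3 363.9]
```

Dial is within about 1 mm of its print. Now the transformer.

```bash
python3 -m jog '[[22,47,0,0,0,0,1],[44,94,0,0,0,0,1],[66,141,0,0,0,0,1],[88,188,0,0,0,0,1],[110,236,0,0,0,0,1],[132,283,0,0,0,0,1],[154,330,0,0,0,0,1],[173,371,0,0,0,0,1]]'; python3 -m jog '[[0,0,0,0,0,0,1],[0,0,0,0,0,0,1],[0,0,0,0,0,0,1]]'
python3 - <<'E'
from h import *
s=sensors.sense();n='wrist'; im,p=shot(n,'w7'); print(s['tcp_pos'],p['eye'])
h=cv2.cvtColor(im,cv2.COLOR_RGB2HSV).astype(int); H,S,V=h[...,0],h[...,1],h[...,2]
m=(H>4)&(H<24)&(S>120)&(V>70)
_,_,st,ce=cv2.connectedComponentsWithStats(m.astype(np.uint8))
for a,c in zip(st,ce):
    if a[4]>300: print(a,c.round(1),pt(n,c,66,p).round(1))
cv2.imwrite('pics/w7c.png',cv2.resize(im[60:320,220:480,::-1],None,fx=2.3,fy=2.3,interpolation=cv2.INTER_CUBIC))
E
```

```text
time: 11.65
tcp_pos: [569.1, -8.0, 138.9]
ee_rot: [1.0, -0.0, -0.001, -0.0]
ft_force: [0.6, 0.9, 0.6]
opening: 0.995
grip_force: 0.0
time: 12.02
tcp_pos: [568.1, -4.6, 139.7]
ee_rot: [1.0, 0.001, -0.0, -0.0]
ft_force: [0.1, -1.1, 0.3]
opening: 1.0
grip_force: 0.0
[568.07416211  -4.56611464 139.69567747] [634.89273073  -5.79287026 281.51854825]
[     0      0    640    400 247464] [321.6 200.2] [580.2  -4.5]
[   0    0   39   91 2333] [17.5 37.4] [759.9 316.8]
[296 199  71  14 666] [330.8 205.2] [576.5 -11.2]
[ 293  214   75   63 3834] [330.1 245.8] [544.8 -10.9]
[340 294  39  21 751] [358.8 303.9] [492.2 -35.1]
```

View pics/w7c.png

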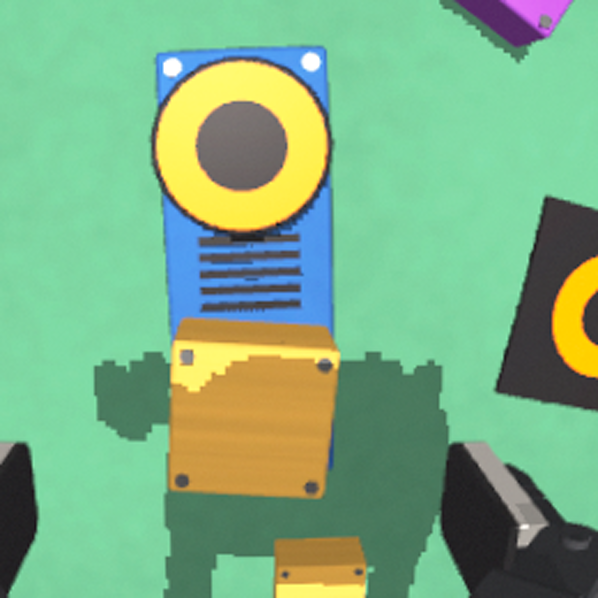

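```bash
python3 - <<'E'
from h import *
n='wrist';p=vision.camera_params(n)
o=lambda c:(c[0]/2.3+220-.4,c[1]/2.3+60-.4)
print('ring',pt(n,o((241.7,145.5)),66,p),pt(n,o((153,145)),66,p),pt(n,o((330,145)),66,p),pt(n,o((242,58)),66,p),pt(n,o((242,232)),66,p))
w,c=cross(n,p,[o(x) for x in((176,343),(339,348),(326,497),(170,490))],66); print('can',w.round(1),c.round(1))
for u in((157,53),(326,46)): print('psu',pt(n,o(u),32,p).round(1))
E
```

```text
ring [635.18805406  -6.56409376] [635.58442949  20.09429384] [635.68914907 -33.126845  ] [661.8276634   -6.61456111] [608.8654359   -6.70254867]
can [[573.8  14. ]
 [572.2 -37.6]
 [519.  -35.7]
 [521.7  17.6]] [547.1 -10.2]
psu [668.3  22.6]
psu [670.9 -35.8]
```

```bash
python3 -m jog '[[50,0.4,0,0,0,0,1],[67,0.4,30,0,0,0,1],[67,0.4,65,0,0,0,1],[67,0.4,90,0,0,0,1],[67,0.4,103,0,0,0,1],[67,0.4,108,0,0,0,1],[67,0.4,108,0,0,0,0.85],[67,0.4,108,0,0,0,0.8]]'; python3 -m jog '[[0,0,0,0,0,0,0.75],[0,0,0,0,0,0,0.7],[0,0,0,0,0,0,0],[0,0,0,0,0,0,0],[0,0,0,0,0,0,0],[0,0,0,0,0,0,0]]'
```

```text
time: 13.08
tcp_pos: [636.4, -6.0, 33.6]
ee_rot: [1.0, 0.0, 0.001, 0.0]
ft_force: [-0.6, 0.2, 1.0]
opening: 0.802
grip_force: 0.0
time: 13.82
tcp_pos: [636.0, -6.0, 32.9]
ee_rot: [1.0, 0.0, 0.001, 0.0]
ft_force: [-0.5, 0.6, 5.4]
opening: 0.637
grip_force: 64.6
```

```bash
python3 -m jog '[[0,0,-3,0,0,0,0],[0,0,-10,0,0,0,0],[0,0,-40,0,0,0,0],[0,0,-80,0,0,0,0],[-25,30,-97,0,0,0,0],[-60,72,-97,0,0,0,0],[-95,115,-97,0,0,0,0],[-134,162,-97,0,0,0,0]]'; python3 -m jog '[[0,0,0,0,0,0,0],[0,0,0,0,0,0,0],[0,0,0,0,0,0,0]]'
python3 - <<'E'
from h import *
s=sensors.sense();n='wrist'; im,p=shot(n,'w8'); print(s['tcp_pos'],p['eye'])
h=cv2.cvtColor(im,cv2.COLOR_RGB2HSV).astype(int); H,S,V=h[...,0],h[...,1],h[...,2]
m=(H>4)&(H<24)&(S>120)&(V>70)
_,_,st,ce=cv2.connectedComponentsWithStats(m.astype(np.uint8))
for a,c in zip(st,ce):
    if 300<a[4]<9000:
        print(a,c.round(1),pt(n,c,4,p).round(1))
        b=a.astype(float); x0,y0=b[0]-.5,b[1]-.5;x1,y1=x0+b[2],y0+b[3];cx,cy=(x0+x1)/2,(y0+y1)/2
        print([pt(n,u,4,p).round(1) for u in((x0,cy),(x1,cy),(cx,y0),(cx,y1))])
E
```

```text
time: 14.82
tcp_pos: [500.0, -168.9, 128.4]
ee_rot: [1.0, 0.001, -0.001, -0.0]
ft_force: [-0.2, -1.9, -3.3]
opening: 0.64
grip_force: 64.2
time: 15.2
tcp_pos: [502.2, -167.1, 128.8]
ee_rot: [1.0, 0.001, -0.0, -0.0]
ft_force: [0.8, 0.1, -2.6]
opening: 0.646
grip_force: 64.4
[ 502.16432099 -167.08451829  128.77917633] [ 568.92382499 -168.30544651  270.69022847]
[ 102  129   66   70 1412] [154.9 159.6] [541.9  -7. ]
[array([541.9,  63.8]), array([537.5, -21. ]), array([573.9,  15.2]), array([503.7,  23.5])]
[ 261  237  125  103 7302] [323.4 286.4] [ 414.  -168.5]
[array([ 410.7, -105.4]), array([ 410.9, -230.7]), array([ 466.9, -168. ]), array([ 345.3, -168.1])]
[170 238  49  47 653] [202.8 252.4] [448.2 -48.8]
[array([436.4,  -8.1]), array([439.5, -64.6]), array([463.8, -41.4]), array([410.4, -32.5])]
```

```bash
python3 - <<'E'
import cv2
im=cv2.imread('pics/w8.png'); cv2.imwrite('pics/w8c.png',cv2.resize(im[60:220,220:420],None,fx=3.75,fy=3.75,interpolation=cv2.INTER_CUBIC)); print(im[130,340],im[130,345],im[105,323])
E
```

```text
[ 80 215 255] [ 75 229 255] [ 93 238 255]
```

View pics/w8c.png

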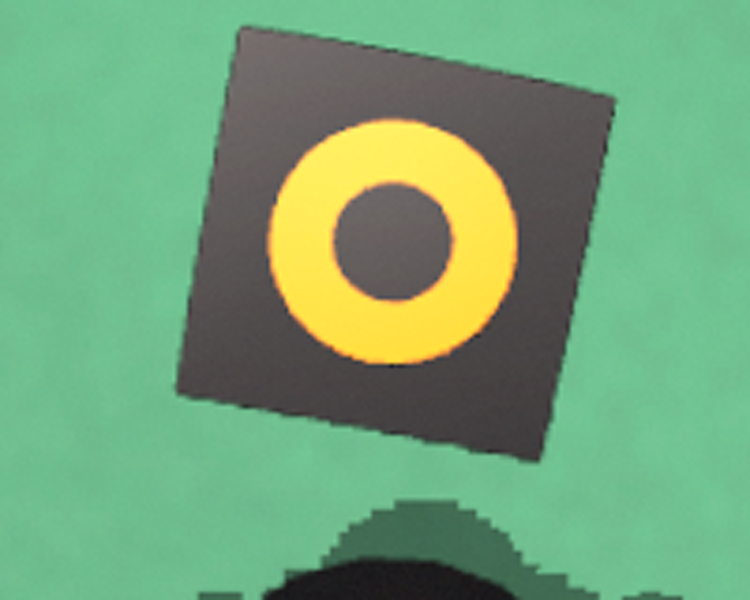

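```bash
python3 - <<'E'
from h import *
n='wrist';p=vision.camera_params(n)
o=lambda c:(c[0]/3.75+220-.4,c[1]/3.75+60-.4)
for u in((267,241),(518,241),(393,118),(393,365),(392.7,241.5)): print(pt(n,o(u),4,p).round(1))
print(cross(n,p,[o(x) for x in((240,26),(616,98),(540,462),(177,394))],4)[1])
E
```

```text
[ 568.8 -140.3]
[ 568.9 -197.5]
[ 596.9 -169. ]
[ 540.  -169.1]
[ 568.4 -169. ]
[ 568.08332848 -169.04735818]
```

```bash
python3 -m jog '[[55,0.4,0,0,0,0,0],[66.8,0.4,40,0,0,0,0],[66.8,0.4,80,0,0,0,0],[66.8,0.4,108,0,0,0,0],[66.8,0.4,117,0,0,0,0],[66.8,0.4,119,0,0,0,0],[66.8,0.4,119,0,0,0,0],[66.8,0.4,119,0,0,0,0]]'; python3 -m jog '[[0,0,0.5,0,0,0,0],[0,0,1,0,0,0,0],[0,0,1,0,0,0,0],[0,0,1,0,0,0,0]]'
```

```text
time: 16.25
tcp_pos: [569.6, -168.8, 11.8]
ee_rot: [1.0, 0.0, 0.002, 0.001]
ft_force: [0.0, 0.3, -3.2]
opening: 0.641
grip_force: 64.5
time: 16.75
tcp_pos: [568.4, -168.4, 9.0]
ee_rot: [1.0, 0.0, -0.0, 0.0]
ft_force: [0.1, 0.9, -3.1]
opening: 0.638
grip_force: 64.5
```

Fix y by +1 and x by +0.5, then descend.

```bash
python3 -m jog '[[0.5,-1,0.5,0,0,0,0],[0.5,-1,1,0,0,0,0],[0.5,-1,2,0,0,0,0],[0.5,-1,2.5,0,0,0,0],[0.5,-1,3,0,0,0,0],[0.5,-1,3,0,0,0,0]]';python3 -m jog '[[0,0,0.5,0,0,0,0],[0,0,0.5,0,0,0,0],[0,0,1,0,0,0,0],[0,0,1,0,0,0,0]]'
```

```text
time: 17.5
tcp_pos: [568.9, -167.4, 6.0]
ee_rot: [1.0, 0.0, -0.0, 0.0]
ft_force: [0.5, -0.6, -3.1]
opening: 0.637
grip_force: 64.5
time: 18.0
tcp_pos: [568.9, -167.4, 5.0]
ee_rot: [1.0, 0.0, -0.0, 0.0]
ft_force: [0.3, -0.2, -2.0]
opening: 0.642
grip_force: 64.5
```

```bash
python3 -m jog '[[0,0,0.4,0,0,0,0],[0,0,0.4,0,0,0,0],[0,0,0.8,0,0,0,0],[0,0,0.8,0,0,0,0]]'
```

```text
time: 18.5
tcp_pos: [568.9, -167.4, 4.9]
ee_rot: [1.0, 0.0, 0.0, 0.0]
ft_force: [-2.8, 1.2, 4.0]
opening: 0.637
grip_force: 64.5
```

```bash
python3 -m jog '[[0,0,-0.5,0,0,0,0.7],[0,0,-0.5,0,0,0,0.8],[0,0,-0.5,0,0,0,0.9],[0,0,-0.5,0,0,0,0.9],[0,0,-40,0,0,0,1],[0,0,-85,0,0,0,1],[-35,0,-120,0,0,0,1],[-66,0,-135,0,0,0,1]]'; python3 -m jog '[[0,0,0,0,0,0,1],[0,0,0,0,0,0,1],[0,0,0,0,0,0,1]]'
python3 - <<'E'
from h import *
s=sensors.sense();n='wrist'; im,p=shot(n,'w9'); print(s['tcp_pos'],p['eye'])
h=cv2.cvtColor(im,cv2.COLOR_RGB2HSV).astype(int); H,S,V=h[...,0],h[...,1],h[...,2]
m=(H>4)&(H<32)&(S>120)&(V>70)
_,_,st,ce=cv2.connectedComponentsWithStats(m.astype(np.uint8))
for a,c in zip(st,ce):
    if 300<a[4]<15000: print(a,c.round(1),pt(n,c,38,p).round(1))
E
```

```text
time: 19.5
tcp_pos: [503.5, -168.0, 142.3]
ee_rot: [1.0, 0.001, 0.002, 0.001]
ft_force: [1.3, -0.1, -0.7]
opening: 0.998
grip_force: 0.0
time: 19.88
tcp_pos: [503.1, -167.2, 138.0]
ee_rot: [1.0, 0.001, -0.001, -0.0]
ft_force: [0.3, -0.3, 0.2]
opening: 0.998
grip_force: 0.0
[ 503.05565732 -167.21775319  137.97959671] [ 570.01800622 -168.61054093  279.80512524]
[ 291   93   67   66 2534] [323.9 125.5] [ 568.  -168.9]
[ 103  129   70   69 4322] [137.9 162.4] [543.9  -3.3]
[ 470  200   49   53 2118] [493.8 225.5] [ 485.  -325.5]
[ 174  236   45   43 1287] [194.3 252.6] [459.7 -51.3]
```

Transformer is on its print to within 0.5 mm. Now the brass can: yaw about -3°.

```bash
python3 -m jog '[[14,-50,0,0,0,3,1],[28,-105,0,0,0,3,1],[44,-158.5,0,0,0,3,1],[44,-158.5,30,0,0,3,1],[44,-158.5,65,0,0,3,1],[44,-158.5,90,0,0,3,1],[44,-158.5,98,0,0,3,1],[44,-158.5,98,0,0,3,1]]'; python3 -m jog '[[0,0,0,0,0,0,1],[0,0,0,0,0,0,1],[0,0,0,0,0,0,1]]'
```

```text
time: 20.92
tcp_pos: [546.7, -8.8, 40.7]
ee_rot: [1.0, -0.026, -0.001, -0.0]
ft_force: [0.7, 0.4, 0.9]
opening: 1.0
grip_force: 0.0
time: 21.3
tcp_pos: [547.3, -9.0, 42.1]
ee_rot: [1.0, -0.026, 0.001, 0.0]
ft_force: [0.1, 0.1, -0.0]
opening: 0.996
grip_force: 0.0
```

```bash
python3 -m jog '[[0,0,4,0,0,0,0.9],[0,0,8,0,0,0,0.8],[0,0,8.5,0,0,0,0.75],[0,0,8.5,0,0,0,0.7],[0,0,8.5,0,0,0,0],[0,0,8.5,0,0,0,0],[0,0,8.5,0,0,0,0],[0,0,8.5,0,0,0,0]]'; python3 -m jog '[[0,0,-3,0,0,0,0],[0,0,-10,0,0,0,0],[0,0,-40,0,0,0,0],[0,0,-80,0,0,0,0],[0,0,-97,0,0,0,0],[0,0,-97,0,0,0,0]]'
```

```text
time: 22.3
tcp_pos: [547.1, -8.9, 33.0]
ee_rot: [1.0, -0.026, 0.0, 0.0]
ft_force: [1.1, -0.0, 1.2]
opening: 0.62
grip_force: 65.6
time: 23.05
tcp_pos: [547.5, -9.0, 131.0]
ee_rot: [1.0, -0.026, 0.001, 0.0]
ft_force: [-0.7, -0.1, -4.1]
opening: 0.623
grip_force: 65.2
```

```bash
python3 -m jog '[[-20,55,0,0,0,-2,0],[-40,112,0,0,0,-5.5,0],[-60,168,0,0,0,-5.5,0],[-80,224,0,0,0,-5.5,0],[-100,280,0,0,0,-5.5,0],[-124,346,0,0,0,-5.5,0],[-124,346,0,0,0,-5.5,0],[-124,346,0,0,0,-5.5,0]]'; python3 -m jog '[[0,0,0,0,0,0,0],[0,0,0,0,0,0,0]]'
python3 - <<'E'
from h import *
s=sensors.sense();n='wrist'; im,p=shot(n,'w10'); print(s['tcp_pos'],p['eye'],s['ee_rot'])
h=cv2.cvtColor(im,cv2.COLOR_RGB2HSV).astype(int); H,S,V=h[...,0],h[...,1],h[...,2]
m=(H>20)&(H<40)&(S>100)&(V>70)
_,_,st,ce=cv2.connectedComponentsWithStats(m.astype(np.uint8))
for a,c in zip(st,ce):
    if 300<a[4]<15000: print(a,c.round(1),pt(n,c,4,p).round(1), outline(n,im,p,m,c,4)[1])
cv2.imwrite('pics/w10c.png',cv2.resize(im[50:350,180:480,::-1],None,fx=2,fy=2,interpolation=cv2.INTER_CUBIC))
E
```

```text
time: 24.05
tcp_pos: [404.1, -347.5, 127.6]
ee_rot: [1.0, 0.021, -0.001, -0.002]
ft_force: [0.7, 1.2, -3.7]
opening: 0.619
grip_force: 65.4
time: 24.3
tcp_pos: [405.7, -346.7, 129.5]
ee_rot: [1.0, 0.023, -0.0, -0.0]
ft_force: [0.9, -0.0, -2.0]
opening: 0.624
grip_force: 65.4
[ 405.74417081 -346.65499574  129.45934044] [ 472.41859794 -344.92018984  271.33431688] [ 9.99727525e-01  2.33409402e-02 -7.59255727e-05 -2.66605474e-04]
[107   0  44  48 814] [127.9  26.4] [ 575.4 -145.7] ((250.59547424316406, -294.1898193359375), (939.3698120117188, 1969.8328857421875), 3.9817569255828857)
[ 297   92   65   64 4095] [328.8 123.8] [ 472.3 -349.5] ((472.5196228027344, -349.72064208984375), (54.61244201660156, 55.364810943603516), 2.501250982284546)
[ 38 142  23  37 656] [ 48.2 160.3] [440.8 -19.4] ((440.6750793457031, -18.58642578125), (42.659114837646484, 42.22762680053711), 1.475512981414795)
[ 255  232  138   38 2718] [316.  245.4] [ 361. -343.] ((354.3517150878906, -350.16851806640625), (37.94135665893555, 128.80917358398438), 1.6999112367630005)
```

View pics/w10c.png

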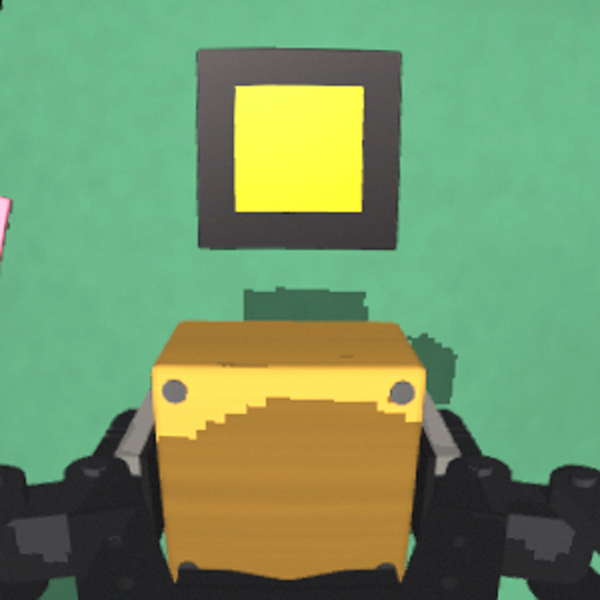

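```bash
python3 - <<'E'
from h import *
n='wrist';p=vision.camera_params(n); o=lambda c:(c[0]/2+180-.25,c[1]/2+50-.25)
a=lambda u,v:np.degrees(np.arctan2(v[1]-u[1],v[0]-u[0])).round(2)
for q in(((198,48),(401,52),(397,249),(199,248)),((235,85),(364,86),(361,212),(235,212))):
    w,c=cross(n,p,[o(x) for x in q],4); print(c.round(1),a(w[3],w[0]),a(w[2],w[1]),a(w[1],w[0])-90,a(w[2],w[3])-90)
w=[pt(n,o(x),131,p) for x in((153,366),(426,366))]; print('can',a(w[1],w[0])-90)
E
python3 -m jog '[[55,4.5,0,0,0,0,0],[66.5,4.5,40,0,0,0,0],[66.5,4.5,80,0,0,0,0],[66.5,4.5,108,0,0,0,0],[66.5,4.5,116,0,0,0,0],[66.5,4.5,118,0,0,0,0],[66.5,4.5,118,0,0,0,0],[66.5,4.5,118,0,0,0,0]]'; python3 -m jog '[[0,0,0.5,0,0,0,0],[0,0,1,0,0,0,0],[0,0,1,0,0,0,0],[0,0,1,0,0,0,0]]'
```

```text
[ 472.5 -350.4] 2.16 2.38 1.75 2.3799999999999955
[ 472.2 -350.1] 2.17 1.87 2.430000000000007 2.7099999999999937
can 2.5900000000000034
time: 25.35
tcp_pos: [472.6, -350.4, 13.5]
ee_rot: [1.0, 0.022, 0.001, 0.001]
ft_force: [0.9, 0.3, -3.3]
opening: 0.624
grip_force: 65.3
time: 25.85
tcp_pos: [471.7, -349.6, 10.7]
ee_rot: [1.0, 0.022, -0.0, -0.0]
ft_force: [-0.2, 0.4, -3.4]
opening: 0.622
grip_force: 65.3
```

```bash
python3 -m jog '[[0.7,-1.2,0.5,0,0,0.2,0],[0.7,-1.2,1,0,0,0.2,0],[0.7,-1.2,2,0,0,0.2,0],[0.7,-1.2,3,0,0,0.2,0],[0.7,-1.2,4,0,0,0.2,0],[0.7,-1.2,4.5,0,0,0.2,0],[0.7,-1.2,4.5,0,0,0.2,0]]';python3 -m jog '[[0,0,0.5,0,0,0,0],[0,0,0.5,0,0,0,0],[0,0,1,0,0,0,0],[0,0,1,0,0,0,0]]'
```

```text
time: 26.72
tcp_pos: [472.4, -348.4, 6.2]
ee_rot: [1.0, 0.02, -0.0, 0.0]
ft_force: [-0.3, 0.3, -3.1]
opening: 0.626
grip_force: 65.3
time: 27.22
tcp_pos: [472.4, -348.4, 5.2]
ee_rot: [1.0, 0.02, -0.0, 0.0]
ft_force: [-0.6, -0.3, -3.2]
opening: 0.617
grip_force: 65.3
```

```bash
python3 -m jog '[[0,0,0.3,0,0,0,0],[0,0,0.3,0,0,0,0],[0,0,0.6,0,0,0,0],[0,0,0.6,0,0,0,0]]'
```

```text
time: 27.72
tcp_pos: [472.4, -348.4, 5.0]
ee_rot: [1.0, 0.02, 0.0, 0.0]
ft_force: [-1.2, 0.7, -0.1]
opening: 0.623
grip_force: 65.6
```

```bash
python3 -m jog '[[0,0,0,0,0,0,0.7],[0,0,0,0,0,0,0.8],[0,0,-0.5,0,0,0,0.9],[0,0,-0.5,0,0,0,0.95],[0,0,-40,0,0,0,1],[0,0,-85,0,0,0,1],[-35,0,-120,0,0,0,1],[-66,0,-135,0,0,0,1]]'; python3 -m jog '[[0,0,0,0,0,0,1],[0,0,0,0,0,0,1],[0,0,0,0,0,0,1]]'
python3 - <<'E'
from h import *
s=sensors.sense();n='wrist'; im,p=shot(n,'w11'); print(s['tcp_pos'],p['eye'])
h=cv2.cvtColor(im,cv2.COLOR_RGB2HSV).astype(int); H,S,V=h[...,0],h[...,1],h[...,2]
m=(H>10)&(H<40)&(S>90)&(V>60)
_,_,st,ce=cv2.connectedComponentsWithStats(m.astype(np.uint8))
for a,c in zip(st,ce):
    if 1000<a[4]<15000: print(a,c.round(1),pt(n,c,38,p).round(1), outline(n,im,p,m,c,38)[1])
cv2.imwrite('pics/w11c.png',cv2.resize(im[60:220,220:420,::-1],None,fx=3.75,fy=3.75,interpolation=cv2.INTER_CUBIC))
E
```

```text
time: 28.72
tcp_pos: [406.7, -352.1, 142.8]
ee_rot: [1.0, 0.021, 0.002, 0.002]
ft_force: [-1.0, 0.2, 0.1]
opening: 1.001
grip_force: 0.0
time: 29.1
tcp_pos: [406.7, -350.6, 138.4]
ee_rot: [1.0, 0.021, -0.001, -0.001]
ft_force: [-0.4, -1.2, -0.8]
opening: 1.001
grip_force: 0.0
[ 406.71605727 -350.56135887  138.37609711] [ 473.572151   -349.33953762  280.22784736]
[ 107    0   45   53 1264] [129.4  26.3] [ 567.4 -170.8] ((272.10870361328125, -297.36016845703125), (853.9199829101562, 1789.78369140625), 3.843881130218506)
[ 290   92   70   69 4672] [324.2 126. ] [ 471.3 -349.8] ((471.363037109375, -349.8627624511719), (53.62691879272461, 53.83378601074219), 2.06514573097229)
[  41  142   36   37 1140] [ 58.8 160.3] [445.5 -73.2] ((445.1726989746094, -71.03610229492188), (37.49384689331055, 59.97282409667969), 0.9515028595924377)
```

View pics/w11c.png

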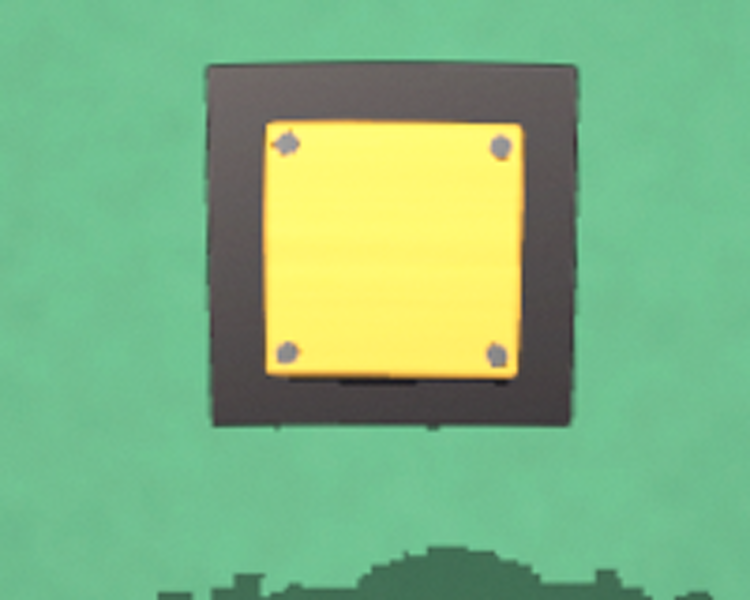

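```bash
python3 - <<'E'
from h import *
n='wrist';p=vision.camera_params(n); o=lambda c:(c[0]/3.75+220-.4,c[1]/3.75+60-.4)
print(cross(n,p,[o(x) for x in((206,66),(577,66),(571,426),(212,426))],4)[1], cross(n,p,[o(x) for x in((265,122),(523,124),(518,378),(267,375))],38)[1])
E
python3 -m jog '[[21,-55,0,0,0,0,1],[42,-110,0,0,0,0,1],[64,-165,0,0,0,0,1],[85,-220,0,0,0,0,1],[106,-275,0,0,0,0,1],[131,-337,0,0,0,0,1],[131,-337,0,0,0,0,1],[131,-337,0,0,0,0,1]]'; python3 -m jog '[[0,0,0,0,0,0,1],[0,0,0,0,0,0,1]]'
python3 - <<'E'
from h import *
s=sensors.sense();n='wrist'; im,p=shot(n,'w12'); print(s['tcp_pos'],p['eye'],s['ee_rot'])
h=cv2.cvtColor(im,cv2.COLOR_RGB2HSV).astype(int); H,S,V=h[...,0],h[...,1],h[...,2]
m=((H>95)&(H<130)&(S>90)&(V>50)).astype(np.uint8)
m=cv2.morphologyEx(m,cv2.MORPH_CLOSE,np.ones((9,9)))
_,_,st,ce=cv2.connectedComponentsWithStats(m)
for a,c in zip(st,ce):
    if 1000<a[4]<35000: print(a,c.round(1),pt(n,c,32,p).round(1), outline(n,im,p,m,c,32)[1], outline(n,im,p,m,c,4)[1])
cv2.imwrite('pics/w12c.png',cv2.resize(im[30:330,120:420,::-1],None,fx=2,fy=2,interpolation=cv2.INTER_CUBIC))
E
```

```text
[ 472.16592027 -349.57620973] [ 471.29110056 -349.89452014]
time: 30.15
tcp_pos: [523.5, -8.6, 138.8]
ee_rot: [1.0, 0.021, -0.001, 0.0]
ft_force: [0.5, -0.7, 1.1]
opening: 1.0
grip_force: 0.0
time: 30.4
tcp_pos: [523.3, -10.4, 139.5]
ee_rot: [1.0, 0.019, -0.0, 0.0]
ft_force: [0.2, -0.6, 0.5]
opening: 0.997
grip_force: 0.0
[523.31668302 -10.37962123 139.52773245] [590.01748601  -9.09961837 281.4212659 ] [ 9.99813454e-01  1.93140226e-02 -9.53713032e-05  1.32000991e-04]
[  287    29    75   190 13946] [324.1 122.7] [590.6  -9.8] ((590.1973876953125, -9.961307525634766), (158.0872039794922, 59.4940071105957), 2.4692835807800293) ((590.2175903320312, -10.058025360107422), (175.8341064453125, 66.17280578613281), 2.469290018081665)
[ 104   73   88  164 7379] [145.2 157.2] [561.7 151.2] ((561.8629150390625, 154.39471435546875), (145.13063049316406, 55.36964797973633), 17.10945701599121) ((558.7023315429688, 172.74856567382812), (161.42291259765625, 61.58545684814453), 17.109460830688477)
```

View pics/w12c.png

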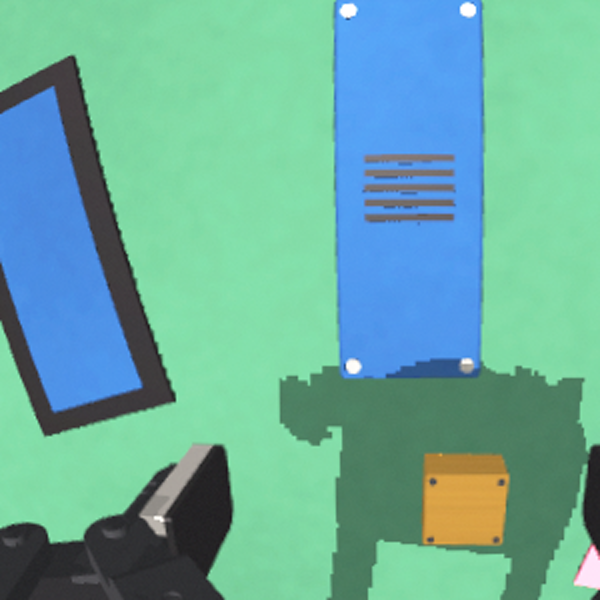

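```bash
python3 -m jog '[[50,0.8,0,0,0,-0.3,1],[67,0.8,40,0,0,-0.3,1],[67,0.8,80,0,0,-0.3,1],[67,0.8,110,0,0,-0.3,1],[67,0.8,125,0,0,-0.3,1],[67,0.8,127,0,0,-0.3,1],[67,0.8,127,0,0,-0.3,1],[67,0.8,127,0,0,-0.3,1]]'; python3 -m jog '[[0,0,3,0,0,0,0.9],[0,0,5,0,0,0,0.85],[0,0,5,0,0,0,0.8],[0,0,5,0,0,0,0.78]]'
```

```text
time: 31.45
tcp_pos: [591.7, -7.2, 14.5]
ee_rot: [1.0, 0.023, 0.002, 0.0]
ft_force: [-1.4, 0.5, 0.0]
opening: 0.999
grip_force: 0.0
time: 31.95
tcp_pos: [590.5, -7.0, 7.5]
ee_rot: [1.0, 0.023, -0.0, 0.0]
ft_force: [0.2, 0.7, 0.3]
opening: 0.781
grip_force: 0.0
```

```bash
python3 -m jog '[[0,1.5,2,0,0,0.1,0.78],[0,1.5,3.3,0,0,0.1,0.78],[0,1.5,3.3,0,0,0.1,0.75],[0,1.5,3.3,0,0,0.1,0],[0,1.5,3.3,0,0,0.1,0],[0,1.5,3.3,0,0,0.1,0],[0,1.5,3.3,0,0,0.1,0]]'; python3 -m jog '[[0,0,-2,0,0,0,0],[0,0,-6,0,0,0,0],[0,0,-30,0,0,0,0],[0,0,-60,0,0,0,0],[0,0,-90,0,0,0,0],[0,0,-110,0,0,0,0],[0,0,-110,0,0,0,0]]'
```

```text
time: 32.83
tcp_pos: [590.8, -8.5, 4.5]
ee_rot: [1.0, 0.022, 0.0, -0.0]
ft_force: [1.2, 0.2, 1.4]
opening: 0.692
grip_force: 69.7
time: 33.7
tcp_pos: [591.6, -8.7, 116.0]
ee_rot: [1.0, 0.022, 0.002, 0.0]
ft_force: [0.0, 0.4, -4.9]
opening: 0.688
grip_force: 69.2
```

```bash
python3 -m jog '[[-7,-50,0,0,0,-5,0],[-14,-105,0,0,0,-10,0],[-20,-155,0,0,0,-14.6,0],[-24,-184,0,0,0,-14.6,0],[-24,-184,0,0,0,-14.6,0],[-24,-184,0,0,0,-14.6,0],[-24,-184,0,0,0,-14.6,0],[-24,-184,0,0,0,-14.6,0]]'; python3 -c "
from h import *
s=sensors.sense(); e=R.from_quat(s['ee_rot']); print(s['tcp_pos'],s['ee_rot'],'yaw',np.degrees(2*np.arctan2(s['ee_rot'][1],s['ee_rot'][0])),delta((558.9,174.3,8.5)))"
```

```text
time: 34.7
tcp_pos: [558.6, 173.2, 114.1]
ee_rot: [0.989, 0.148, -0.0, 0.0]
ft_force: [-0.2, 0.1, -4.7]
opening: 0.688
grip_force: 69.0
[558.60511345 173.21644017 114.07053178] [ 9.88942198e-01  1.48301341e-01 -1.63453869e-04  1.17043209e-04] yaw 17.056999536864723 [  0.63754348  -0.96872193 105.57013477]
```

```bash
python3 -m jog '[[0.6,-1,30,0,0,0,0],[0.6,-1,65,0,0,0,0],[0.6,-1,90,0,0,0,0],[0.6,-1,97,0,0,0,0],[0.6,-1,99,0,0,0,0],[0.6,-1,99,0,0,0,0],[0.6,-1,99,0,0,0,0]]'; python3 -m jog '[[0,0,0.5,0,0,0,0],[0,0,1,0,0,0,0],[0,0,1,0,0,0,0]]'; python3 -c "
from h import *
s=sensors.sense(); print('yaw',np.degrees(2*np.arctan2(s['ee_rot'][1],s['ee_rot'][0])),delta((558.9,174.3,8.5)))"
```

```text
time: 35.58
tcp_pos: [559.7, 175.5, 16.8]
ee_rot: [0.989, 0.149, 0.001, -0.0]
ft_force: [0.2, -0.2, -4.9]
opening: 0.691
grip_force: 68.8
time: 35.95
tcp_pos: [558.6, 175.3, 14.3]
ee_rot: [0.989, 0.149, -0.0, 0.0]
ft_force: [-0.4, 0.1, -4.7]
opening: 0.687
grip_force: 68.8
yaw 17.148061850490645 [-0.05856449  1.05372724  5.78518824]
```

```bash
python3 -m jog '[[0,1,1,0,0,0,0],[0,1,2.5,0,0,0,0],[0,1,4,0,0,0,0],[0,1,5,0,0,0,0],[0,1,5,0,0,0,0],[0,1,5,0,0,0,0]]'; python3 -m jog '[[0,0,0.4,0,0,0,0],[0,0,0.4,0,0,0,0],[0,0,0.8,0,0,0,0],[0,0,0.8,0,0,0,0]]'
```

```text
time: 36.7
tcp_pos: [559.0, 174.4, 9.3]
ee_rot: [0.989, 0.149, 0.0, 0.0]
ft_force: [0.5, 0.6, -5.1]
opening: 0.691
grip_force: 68.8
time: 37.2
tcp_pos: [559.1, 174.4, 8.6]
ee_rot: [0.989, 0.149, 0.0, 0.0]
ft_force: [-0.6, 0.1, -4.9]
opening: 0.687
grip_force: 69.1
```

```bash
python3 -m jog '[[0,0,0.3,0,0,0,0],[0,0,0.3,0,0,0,0],[0,0,0.6,0,0,0,0],[0,0,0.6,0,0,0,0]]'
```

```text
time: 37.7
tcp_pos: [559.1, 174.4, 8.5]
ee_rot: [0.989, 0.149, 0.0, 0.0]
ft_force: [-3.5, -1.0, 2.3]
opening: 0.692
grip_force: 69.7
```

```bash
python3 -m jog '[[0,0,0,0,0,0,0.75],[0,0,0,0,0,0,0.85],[0,0,-0.5,0,0,0,0.95],[0,0,-0.5,0,0,0,1],[0,0,-40,0,0,0,1],[0,0,-85,0,0,0,1],[-35,0,-120,0,0,0,1],[-66,0,-135,0,0,0,1]]'; python3 -m jog '[[0,0,0,0,0,0,1],[0,0,0,0,0,0,1],[0,0,0,0,0,0,1]]'
python3 - <<'E'
from h import *
s=sensors.sense();n='wrist'; im,p=shot(n,'w13'); print(s['tcp_pos'],p['eye'])
h=cv2.cvtColor(im,cv2.COLOR_RGB2HSV).astype(int); H,S,V=h[...,0],h[...,1],h[...,2]
m=((H>95)&(H<130)&(S>90)&(V>50)).astype(np.uint8); m=cv2.morphologyEx(m,cv2.MORPH_CLOSE,np.ones((9,9)))
print(outline(n,im,p,m,(322,100),36)[1])
m2=(((V<130)&(S<70))|(m>0)).astype(np.uint8); m2[280:]=0
print(outline(n,im,p,m2,(322,100),4)[1])
cv2.imwrite('pics/w13c.png',cv2.resize(im[0:260,190:450,::-1],None,fx=2.3,fy=2.3,interpolation=cv2.INTER_CUBIC))
E
```

```text
time: 38.7
tcp_pos: [496.6, 155.0, 145.9]
ee_rot: [0.989, 0.149, 0.003, -0.0]
ft_force: [0.8, -0.3, -0.4]
opening: 1.0
grip_force: 0.0
time: 39.08
tcp_pos: [496.1, 155.0, 141.7]
ee_rot: [0.989, 0.149, -0.001, 0.0]
ft_force: [0.5, 0.5, 0.2]
opening: 1.001
grip_force: 0.0
[496.08401396 154.95824567 141.72940561] [560.08105551 173.40341025 283.50254905]
((558.9594116210938, 172.97119140625), (158.28759765625, 59.90288162231445), 17.060548782348633)
((559.117919921875, 173.06698608398438), (181.4984130859375, 87.11959075927734), 17.07971954345703)
```

View pics/w13c.png

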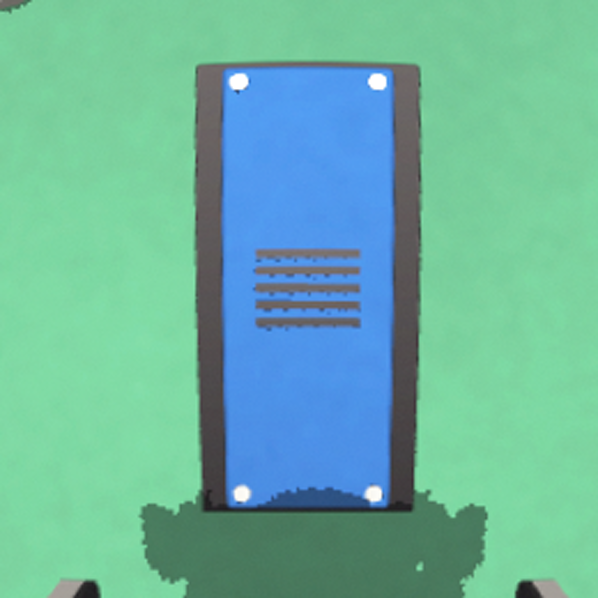

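The box sits squarely on its pad: centre within 0.3 mm and yaw 17.06° against 17.08°. One last numeric check of the spindle, then I hand in.

```bash
python3 - <<'E'
from h import *
im,p=shot('top','top1'); a=cv2.imread('pics/top0.png').astype(int); b=im[:,:,::-1].astype(int)
d=np.abs(a-b).max(2); print('spindle diff',(d[148:178,150:182]>40).sum(),'dial',p and pt('top',(155.5,250),34,p))
print(ctrl.job_done())
E
```

```text
spindle diff 197 dial [458.05468714 350.8054708 ]
the job is handed in; nothing more can be done
None
```

```bash
python3 - <<'E'
import cv2,numpy as np
for f in('top0','top1'):
    h=cv2.cvtColor(cv2.imread(f'pics/{f}.png')[145:180,145:190],cv2.COLOR_BGR2HSV); y,x=np.where((h[...,1]<70)&(h[...,2]>90)); print(f,len(x),x.mean()+145,y.mean()+145,np.median(h[...,2]))
E
```

```text
top0 281 166.74021352313167 161.644128113879 147.0
top1 112 163.76785714285714 156.52678571428572 124.0
```

The job is handed in: my last wrist-camera checks put all four parts within about 1 mm of their prints, with the box and brass can lined up, but my final spindle check was inconclusive. That patch of the top picture had changed and gone darker, which I think is the arm's shadow. I handed in without resolving it, and the arm never went near the spindle below about 130 mm.

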